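Set up and start the plate shaker by fingertip

TASK

Get the microplate shaker running with a fingertip alone, lifting nothing: push the well plate along its tray until it sits fully home against the end stop, and turn the pointer selector clockwise from where it stands, counting the clicks, up to setting 5 (the dot is 0, then each longer bar is one setting more) without ever running past 5, or the wells slop over. Only when plate and selector are both set, push down the raised far end of the start rocker so that it stays over. Do not disturb the other things on the bench.

Things in the scene. Friction and masses are not known exactly. Their poses are not given: they have to be found in the camera images.
- shaker: Microplate shaker, fixed, 280 x 190 mm, top 84 mm high. Origin: centre of its underside; x runs from its front (control panel, robot side) to its back, y to its left, z up. Front part (x -141 to -19 mm): panel falling 10 degrees to the front, surface 48 mm high at x -80, 58 at its back edge, 37 at its front edge; selector on its left half, start rocker on its right. Behind it: the tray.
- stop (a point): Middle of the end stop's face at the back of the aluminium tray, on the tray floor, at (132, 0, 72) mm in the shaker's frame, same axes. The tray floor is 72 mm high, x -25 to 140 mm, open to the front; side rails 7 mm high, 89 mm apart inside (x -2 to 132 mm, flared mouths before them); the stop is 12 mm high.
- plate: Clear 96-well plate, 45 g, loose on the tray, slides easily: 128 mm along the tray (its own y axis, which points back along shaker x), 86 mm across, 14 mm high. Origin: centre of its underside. It starts 12 to 24 mm short of the stop; fully home its origin is at x 68 mm in the shaker's frame and its front face at x 4 mm.
- speed (a joint): Angle, rad: 0 with the pointer at the dot, growing clockwise from above; a click every 0.5236 (30 degrees), so setting 5 is 2.618; 7 is the last. Sprung detents: 6 to 8 N at the pointer's end pushes it out of a click; some 0.3 on, just past half way, it snaps into the next click in 0.2 s and does not run on. It starts in setting 0, 1 or 2, rarely resting half way between.
- dial_center (a point): The selector's axis at the panel surface, (-80, 40, 48) mm in the shaker's frame. z: out of the panel along the axis; x: up the slope to the back; y: left. Angles about z from x, counter-clockwise: the pointer stands at 105 degrees minus speed (dot: left; setting 5: -45 degrees, back right). Flat scale marks (a white dot, then 7 white bars, each longer) lie 38 to 51 mm from the axis.
- pointer_tip (a point): End of the pointer, 33.5 mm from the axis, 14 mm above the panel. The pointer is a black bar 10 mm thick, 4 to 24 mm above the panel, with a white line on top; hub 25 mm across; on the other side a tail 16 mm long; at its foot a skirt 50 mm across, 4 mm high. Push its flat side anywhere between hub and end.
- start (a joint): Start rocker angle, rad: 0 off (far end up), 0.36 on (far end down). It flips over past 0.18 and stays; about 3 N on its far end.
- rocker_end (a point): Spot to press on the start rocker's raised far (back) end, on its upper face, 14 mm behind the pivot; moves down 5 mm as it flips. The rocker is a black rectangle, 41 mm front to back, 21 mm wide, in a low bezel, a short white line across its far end; pivot at (-80, -56, 52) mm in the shaker's frame.
- tip_box: Bystander: green pipette-tip box with a clear lid, 90 x 122 x 86 mm, loose; origin under its centre.
- pipette: Bystander: white hand pipette lying on the bench, 42 x 224 x 31 mm, loose.
- petri: Bystander: petri dish, 60 mm across, 15 mm high, loose.
- stain_bottle: Bystander: glass bottle with a blue cap, 62 mm across, 137 mm high, loose.
- tube_1: Bystander: tube with a cap lying on the bench, 20 mm thick, 120 mm long, loose.
- tube_2: Bystander: tube with a cap lying on the bench, 20 mm thick, 120 mm long, loose.

How it is judged (in metres and radians):
On the way, in this order (a step that is already met when the one before it is completed fails the run):
1. the plate is home against the end stop and the selector rests in setting 5 (value of joint speed between 2.49799 and 2.73799 rad and x of plate in the frame of shaker above 0.065 m and z of plate in the frame of shaker between 0.069 and 0.075 m and value of joint start below 0.18 rad), for 0.2 s.
2. the start rocker is pressed over to on (value of joint start above 0.28 rad), for 0.2 s.
At the end, for the whole second after the job is handed in: The selector rests in setting 5 (within 0.12 rad), the plate lies flat in the tray within 3 mm of the end stop, the start rocker is over to on (beyond 0.28 rad), and all is at rest (value of joint speed between 2.49799 and 2.73799 rad and x of plate in the frame of shaker above 0.065 m and z of plate in the frame of shaker between 0.069 and 0.075 m and value of joint start above 0.28 rad and velocity of joint speed between -0.1 and 0.1 rad/s and linear speed of plate below 0.01 m/s); the robot touches nothing.
It fails at once if the selector runs past setting 5 (by more than 0.3 rad) (value of joint speed above 2.91799 rad).
It fails at once if the rocker is flipped before the selector is in setting 5 and the plate is home (value of joint start above 0.2 rad and not (value of joint speed between 2.49799 and 2.73799 rad and (x of plate in the frame of shaker above 0.065 m and z of plate in the frame of shaker between 0.069 and 0.075 m))).
It fails at once if the plate is lifted from the tray by more than 8 mm (z of plate in the frame of shaker above 0.08 m).
It fails at once if a bystander (tip box, pipette, petri dish, stain bottle, tubes) is moved by more than 25 mm (distance of any of tip_box, pipette, petri, stain_bottle, tube_1, tube_2 from where it was at the start of the episode above 0.025 m).
It also fails if it takes over 48 s, if anything falls off the work surface, if the arm or the gripper's body presses on something with over 40 N, if the wrist force passes 120 N, or if a joint passes its speed limit or range.

ROBOT

A 6-joint arm with a two-finger parallel gripper is mounted at the origin on a cart in front of the work surface, level with it; the furniture and walls round the work are solid. World frame = base frame: x ahead of the robot, y to its left, z up, the work surface at z = 0. Lengths are in mm, angles in rad, forces in N, time in s.
With the tool pointing down it reaches from about 350 to 875 mm from the base axis. Payload 4.2 kg.
Tool frame: the origin (TCP) lies between the finger pads; the fingertips stand 14 mm ahead of it and the grasp point (between the pads) lies 5 mm behind it; z points along the fingers, y is the line along which they close (so a half turn about z gives the same grasp; the last joint's range is limited). The gripper opens to 85 mm and grips with 20 to 120 N. Pads are 22 mm wide; open, the fingers measure 114 mm over their backs; the gripper's body (76 mm by 85 mm) begins 54 mm behind the grasp point. The pads swing forward as they close: fully open they stand 13 mm farther back than shut.
Start: joints at [1.395, 0.385, 0.008, 0, -1.194, -0.259], TCP at [263.235, 566.839, 245.312] pointing down, gripper open.
Joint ranges: [-3.14, 3.14], [-1.21, 2.06], [-1.07, 1.41], [-3.16, 2.05], [-2.99, -0.16], [-3.1, 3.1]. Speed limits (rad/s): [2.79, 2.79, 3.14, 3.14, 3.14, 3.14].

INTERFACE

Orientations are given as a unit quaternion [x, y, z, w].
In Python, from bench import * gives the robot as it stands.
- The arm moves only by the tool carry_out, never from a script. Its argument "motion" is a list of rows, each a list of 7 numbers: the turn, a rotation vector about the tool's x, y, z in rad, then the shift along the tool's x, y, z in mm, then the opening, from -1 (shut) to 1 (fully open), so that 0 is half open. A call has 1 to 5 rows; each row is the pose to reach, as a shift and turn from the pose commanded when the call began, along the tool's axes at that moment; what a row does not reach only later rows make up. A row lasts 1/8 s, in which the tool goes at most 62.5 mm and 10.7 degrees, less where a joint would pass 70% of its speed; a pose out of reach is approached as far as the arm can. A call with a gripper value outside its range is refused whole. The fingers move at their own pace and stop on an object; the grip force is fixed at half the most. Time passes only in rows, so rows that repeat a pose let the fingers close. It gives the time, the measured TCP pose, the force, the opening and the grip force at its end, in the units of the state.
- read_state(): the state, without advancing time (a new reading comes with each control period).
- get_image(name): name is "side" or "top" or "wrist"; returns a dict with "color" (384x512x3 uint8, blue, green, red), "mtx" (3x3 intrinsics, pixels), "position" and "orientation" of the camera in the world. Camera axes: x right, y down, z forward; pixel columns grow to the right and rows downward; lengths in mm; the calibration is good to about 2 mm. A picture is of the moment at which its call begins. There is no depth.
- job_done(): hands the job in; it is judged then, once.
The state is a dict: "clock": time; "joints": joint angles; "joint_vel": joint speeds; "joint_efforts": joint torques, N m; "position": TCP position; "ee_rot": TCP orientation; "contact_force": force on the tool from outside, world axes, zero at the start; "wrist_torque": the same for the moment, N m; "gripper_width": finger opening in mm; "grasp_force": force on a finger pad.
Only numpy, scipy, OpenCV 4.12 (cv2) and the standard library are available. Lean on these libraries where they do the work, as an engineer would, in place of code of your own. Each camera call takes 0.05 s, during which the arm holds its last target. There are 200 camera calls.

## Working session

There is one attempt and no reset: what is moved stays moved. The work goes in short steps, Python scripts to look and compute and a tool call to move; the robot and the scene stay as the last step left them, time stands still between calls to the robot, and variables do not carry over. Pictures are saved under pics/ and viewed, at most 10 in all, crops included, and the job is handed in when it is done.

Besides the shell and the picture viewer there is one more tool, called after ">>>" in YAML: its name, and indented under it one key for each argument. carry_out: Moves the arm, as the interface text tells. Its arguments: {"type":"object","properties":{"motion":{"type":"array"}},"required":["motion"]}

```bash
mkdir -p pics; ls; python3 - <<'E'
from bench import *
import cv2
s=read_state();print(s)
for n in("top","side"):
    im=get_image(n);cv2.imwrite(f"pics/{n}0.png",im["color"]);print(n,im["mtx"],im["position"],im["orientation"])
E
```

```text
pics
{'clock': 0.0, 'joints': array([ 1.39460635e+00,  3.85550343e-01,  6.58100867e-03, -5.19309437e-04,
       -1.19400607e+00, -2.58582983e-01]), 'joint_vel': array([-0.00036523, -0.00070611, -0.00053716, -0.00127022,  0.00102931,
       -0.00032212]), 'joint_efforts': array([ 6.74414914e-04, -3.92291522e+01,  1.88404280e+01,  4.18637574e+00,
       -4.60379742e-03,  8.24951030e-06]), 'position': array([263.0013633 , 566.33311761, 244.20475889]), 'ee_rot': array([ 9.76443189e-01, -2.15771762e-01, -1.96258575e-04,  1.09855320e-03]), 'contact_force': array([0.38523285, 0.22353594, 0.79922222]), 'wrist_torque': array([ 0.02650942, -0.01279115, -0.01229784]), 'grasp_force': 0.0, 'gripper_width': 85.59285420852237}
top [[472.65862411   0.         264.61168149]
 [  0.         472.65862411 187.81980698]
 [  0.           0.           1.        ]] [ 261.63896252   50.34508712 1460.44226247] [-0.69400061  0.71339885 -0.06297873  0.07388443]
side [[416.06068707   0.         255.61365284]
 [  0.         416.06068707 196.48129256]
 [  0.           0.           1.        ]] [  470.56774533 -1174.24916033   940.466204  ] [ 0.88891296 -0.0432505   0.00955735 -0.45592959]
```

View pics/top0.png

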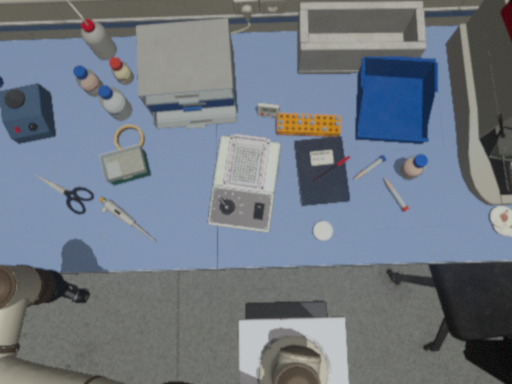

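View pics/side0.png

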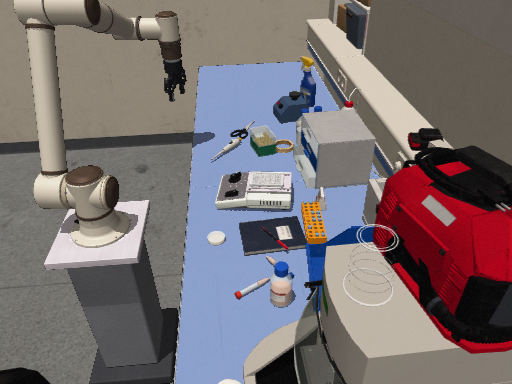

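The top view shows the shaker with corners about (219,136), (280,141), (271,231), (208,226), the selector near (227,206) and the rocker near (259,211). The bystanders stand clear of it.

```bash
cat > h.py <<'E'
from bench import *
import numpy as np, cv2
from scipy.spatial.transform import Rotation as R
def ray(im,uv,z):
    d=R.from_quat(im["orientation"]).apply(np.linalg.inv(im["mtx"])@[uv[0],uv[1],1]); p=np.array(im["position"])
    return p+d*(z-p[2])/d[2]
def proj(im,P):
    q=R.from_quat(im["orientation"]).inv().apply(np.atleast_2d(P)-im["position"])@np.array(im["mtx"]).T
    return q[:,:2]/q[:,2:]
E
python3 - <<'E'
from h import *
im=get_image("top")
c=im["color"][125:240,195:295]
cv2.imwrite("pics/crop1.png",cv2.resize(c,None,fx=5,fy=5,interpolation=cv2.INTER_CUBIC))
for uv,z in [((219,136),84),((280,141),84),((271,231),37),((208,226),37),((227,206),65),((259,211),52)]: print(uv,ray(im,uv,z).round(0))
w=get_image("wrist");print(w["mtx"],w["position"],w["orientation"]);s=read_state();r=R.from_quat(s["ee_rot"]);print(r.as_matrix().round(2), r.inv().apply(w["position"]-s["position"]),(r.inv()*R.from_quat(w["orientation"])).as_matrix().round(3))
E
```

```text
(219, 136) [697. 203.  84.]
(280, 141) [675.  18.  84.]
(271, 231) [408.  53.  37.]
(208, 226) [429. 243.  37.]
(227, 206) [484. 182.  65.]
(259, 211) [468.  87.  52.]
[[305.46537645   0.         250.45731293]
 [  0.         305.46537645 191.09625062]
 [  0.           0.           1.        ]] [334.11390329 532.98813639 372.57807566] [-0.53142082  0.83296253  0.12939094 -0.08380522]
[[ 0.91 -0.42 -0.  ]
 [-0.42 -0.91 -0.  ]
 [ 0.    0.   -1.  ]] [  78.53616779    0.69756495 -127.9125712 ] [[ 0.    -0.952 -0.305]
 [ 1.    -0.     0.001]
 [-0.001 -0.305  0.952]]
```

View pics/crop1.png

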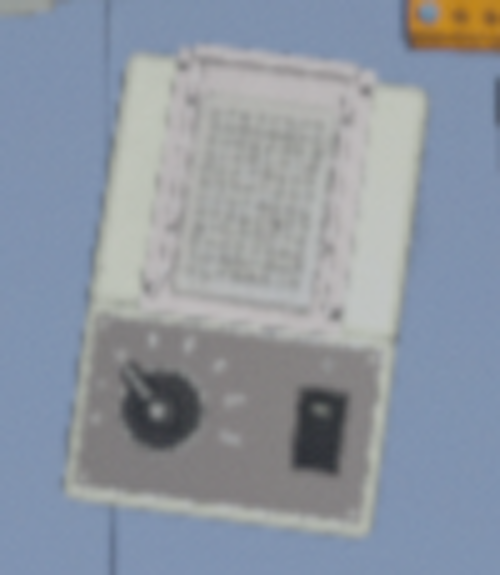

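The crop shows the dot at about (95,420) and bars 1–7 running clockwise. The pointer runs from (158,410) to (125,370), near bar 2. The shaker's estimated centre is (556,131), yaw about −8°. I'll move above it with the gripper shut for a close look.

>>> carry_out:
  motion:
    - [0, 0, -0.06, 50, 32, 0, -1]
    - [0, 0, -0.12, 100, 64, 0, -1]
    - [0, 0, -0.18, 150, 95, 0, -1]
    - [0, 0, -0.24, 200, 126, 5, -1]
    - [0, 0, -0.3, 250, 158, 10, -1]

```text
clock: 0.82
position: [424.1, 316.6, 235.3]
ee_rot: [0.998, -0.066, 0.0, -0.0]
contact_force: [-0.0, 1.0, 0.3]
gripper_width: -0.0
grasp_force: 0.0
```

>>> carry_out:
  motion:
    - [0, 0, 0, 35, 41, 2, -1]
    - [0, 0, 0, 70, 82, 5, -1]
    - [0, 0, 0, 105, 123, 8, -1]
    - [0, 0, 0, 139, 165, 10, -1]
    - [0, 0, 0, 139, 165, 10, -1]

```text
clock: 1.45
position: [540.0, 133.0, 224.6]
ee_rot: [0.998, -0.07, -0.001, 0.0]
contact_force: [0.2, -0.2, -0.8]
gripper_width: 0.2
grasp_force: 0.0
```

```bash
python3 - <<'E'
from h import *
s=read_state();print(s["position"],s["ee_rot"],s["clock"])
im=get_image("wrist");cv2.imwrite("pics/w1.png",im["color"])
import pickle;pickle.dump(im,open("w1.pkl","wb"))
E
```

```text
[539.96568112 133.03842268 224.58136177] [ 9.97546712e-01 -7.00003939e-02 -5.44284811e-04  4.53945858e-04] 1.45
```

View pics/w1.png

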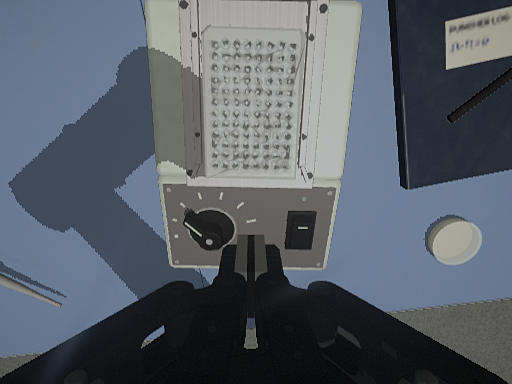

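The close view shows the selector hub dot near (208,241), the pointer end near (187,223), the rocker near (301,229), the plate's front edge near y 178, and the panel's front corners near (169,267) and (325,269). I'll enlarge it once to pick points.

```bash
python3 - <<'E'
from h import *
import pickle;im=pickle.load(open("w1.pkl","rb"))
c=im["color"][160:280,150:350]
cv2.imwrite("pics/w1c.png",cv2.resize(c,None,fx=4,fy=4,interpolation=cv2.INTER_CUBIC))
E
```

```text
(no output)
```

View pics/w1c.png

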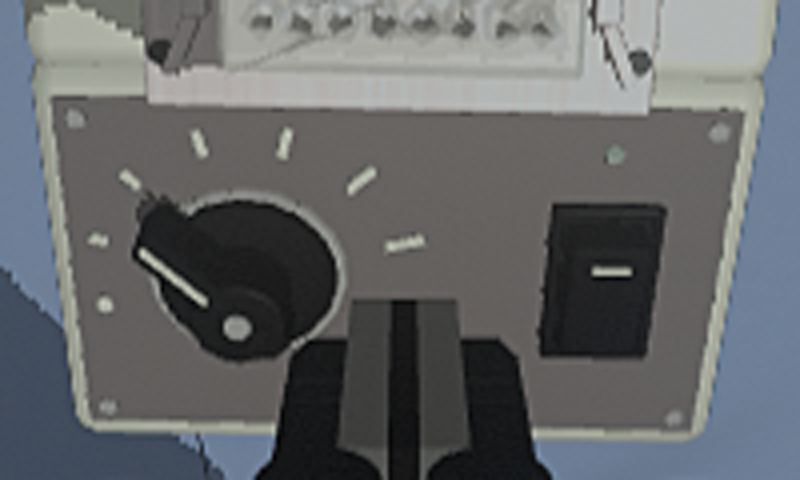

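The enlarged crop puts the dot at (105,304) and the centres of bars 1–6 at (98,240), (131,180), (200,144), (285,143), (361,180) and (405,243). The pointer's white line runs (140,252)–(205,304), and the plate's front edge is at about y 70. From these points I'll fit the shaker pose by least squares.

```bash
cat >> h.py <<'E'
from scipy.optimize import least_squares
A10=np.radians(10); C=np.array([-80,40,48.]); PX=np.array([np.cos(A10),0,np.sin(A10)]); PN=np.array([-np.sin(A10),0,np.cos(A10)])
def dial(r,a,h): a=np.radians(a); return C+r*np.cos(a)*PX+r*np.sin(a)*np.array([0,1,0])+h*PN
def S2W(p,q): return R.from_euler("z",q[2]).apply(np.atleast_2d(p))+[q[0],q[1],0]
E
python3 - <<'E'
from h import *
import pickle;im=pickle.load(open("w1.pkl","rb"))
cp=lambda a:np.array(a)/4.+[150-.4,160-.4]
marks=cp([(105,304),(98,240),(131,180),(200,144),(285,143),(361,180),(405,243)])
oth=cp([(602,280),(82,432),(697,437)]); O=np.array([(-80,-56,51),(-139,94,37),(-139,-94,37)])
def f(v):
    M=np.array([dial(v[3+k],105-30*k,0) for k in range(7)])
    return np.r_[proj(im,S2W(M,v))-marks,proj(im,S2W(O,v))-oth].ravel()
s=least_squares(f,[556,131,-.14]+[44]*7,loss="soft_l1");q=s.x[:3];print(s.x.round(3));print(s.fun.reshape(-1,2).round(1))
np.save("q.npy",q)
n=R.from_euler("z",q[2])
def onplane(uv,h):
    d=n.inv().apply(R.from_quat(im["orientation"]).apply(np.linalg.inv(im["mtx"])@[*uv,1])); p=n.inv().apply(np.array(im["position"])-[q[0],q[1],0])
    P0=C+h*PN; X=p+d*((P0-p)@PN)/(d@PN)-C; return np.array([X@PX,X[1]])
a,b,h=[onplane(cp(u),24) for u in((140,252),(205,304),(237,327))]
print("hub",h,"tip",a,b,"angle",np.degrees(np.arctan2(*(a-b)[::-1])),np.degrees(np.arctan2(*a[::-1])))
for u in((220,68),(400,70),(580,76)):
  for z in(72,86): print(u,z,n.inv().apply(ray(im,cp(u),z)-[q[0],q[1],0]).round(1))
E
```

```text
[ 5.57996e+02  1.30643e+02 -1.49000e-01  4.18490e+01  4.14190e+01
  4.14630e+01  4.14070e+01  4.19910e+01  4.26970e+01  4.35730e+01]
[[ 0.   0.1]
 [ 0.1 -0.3]
 [ 0.1 -0.2]
 [ 0.  -0. ]
 [-0.3 -0.1]
 [-0.4 -0.4]
 [-0.1 -0.9]
 [ 0.4  0.2]
 [-1.2  1.7]
 [ 3.9  1.6]]
hub [0.03590061 0.50014694] tip [22.68584909 23.1394449 ] [7.14521691 8.17978389] angle 43.908759001997346 45.56711642900738
(220, 68) 72 [-15.7  42.3  72. ]
(220, 68) 86 [-11.9  40.1  86. ]
(400, 70) 72 [-15.9  -0.5  72. ]
(400, 70) 86 [-12.1  -0.5  86. ]
(580, 76) 72 [-17.  -43.4  72. ]
(580, 76) 86 [-13.1 -41.2  86. ]
```

Pose: (558, 130.6), yaw −0.149. The pointer is in setting 2, so three clicks are needed, and the plate is about 20 mm short. I'll push the plate first, going down in front of it.

>>> carry_out:
  motion:
    - [0, 0, 0.009, -27, 0, 10, -1]
    - [0, 0, 0.009, -27, 0, 65, -1]
    - [0, 0, 0.009, -27, 0, 115, -1]
    - [0, 0, 0.009, -27, 0, 133, -1]
    - [0, 0, 0.009, -27, 0, 133, -1]

```text
clock: 2.12
position: [510.9, 140.2, 91.0]
ee_rot: [0.997, -0.071, -0.002, 0.001]
contact_force: [0.3, -0.2, -0.2]
gripper_width: 0.0
grasp_force: 0.0
```

>>> carry_out:
  motion:
    - [0, 0, 0, 8, 0, 0, -1]
    - [0, 0, 0, 14, 0, 0, -1]
    - [0, 0, 0, 19, 0, 0, -1]
    - [0, 0, 0, 24, 0, 0, -1]
    - [0, 0, 0, 28, 0, 0, -1]

```text
clock: 2.75
position: [540.2, 135.5, 92.4]
ee_rot: [0.997, -0.072, -0.0, -0.0]
contact_force: [-0.5, -0.5, 0.6]
gripper_width: -0.1
grasp_force: 0.3
```

>>> carry_out:
  motion:
    - [0, 0, 0, 3, 0, 0, -1]
    - [0, 0, 0, 5, 0, 0, -1]
    - [0, 0, 0, 7, 0, 0, -1]
    - [0, 0, 0, 8, 0, 0, -1]
    - [0, 0, 0, 9, 0, 0, -1]

```text
clock: 3.38
position: [548.9, 134.4, 92.3]
ee_rot: [0.997, -0.072, -0.0, 0.0]
contact_force: [-0.1, -0.3, -0.5]
gripper_width: 0.2
grasp_force: 0.1
```

>>> carry_out:
  motion:
    - [0, 0, 0, 1, 0, 0, -1]
    - [0, 0, 0, 2, 0, 0, -1]
    - [0, 0, 0, 3, 0, 0, -1]
    - [0, 0, 0, 3.5, 0, 0, -1]
    - [0, 0, 0, 4, 0, 0, -1]

```text
clock: 4.0
position: [550.9, 134.0, 92.2]
ee_rot: [0.997, -0.072, -0.002, 0.0]
contact_force: [-8.5, 4.4, 4.9]
gripper_width: 0.3
grasp_force: 4.0
```

```bash
python3 - <<'E'
from h import *
s=read_state();q=np.load("q.npy");print(s["contact_force"],R.from_euler("z",-q[2]).apply(s["position"]-[q[0],q[1],0]))
im=get_image("wrist")
cv2.imwrite("pics/w2.png",im["color"])
P=S2W([(132,0,72),(132,0,84),(132,43,86),(132,-43,86),(4,0,86),(4,43,72),(4,-43,72)],q);print(proj(im,P).round(0))
E
```

```text
[-8.45266683  4.38339268  4.94568238] [-7.48813994  2.22307526 92.19796786]
[[256. -68.]
 [256. -84.]
 [135. -88.]
 [377. -86.]
 [253. 238.]
 [172. 226.]
 [334. 226.]]
```

View pics/w2.png

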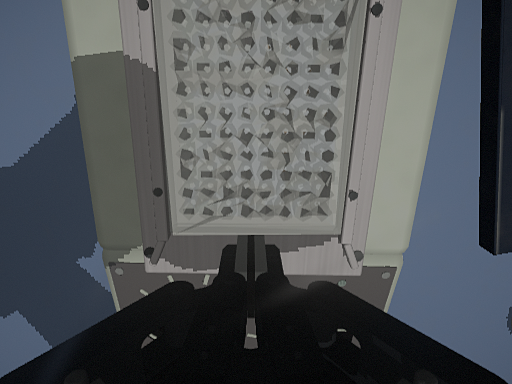

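Force rose to −8.5 N with TCP x at −7.5 against an expected −7, so the plate is home: its front edge is at row 236 and the predicted row is 238. Next I'll back off and rise, then plan the dial moves.

>>> carry_out:
  motion:
    - [0, 0, 0, -10, 0, 0, -1]
    - [0, 0, 0, -25, 0, 0, -1]
    - [0, 0, 0, -35, 0, -40, -1]
    - [0, 0, 0, -35, 0, -80, -1]
    - [0, 0, 0, -35, 0, -80, -1]

```text
clock: 4.68
position: [519.5, 139.8, 176.0]
ee_rot: [0.997, -0.071, 0.004, -0.002]
contact_force: [0.2, 0.0, -0.5]
gripper_width: -0.2
grasp_force: 0.0
```

```bash
cat >> h.py <<'E'
def plan(targets):
    """targets: (panel x, panel y, TCP height above panel, alpha deg cw of tool x from panel x)"""
    s=read_state();q=np.load("q.npy");r=R.from_quat(s["ee_rot"]);print(s["clock"],s["joints"].round(2),s["contact_force"].round(1))
    Z=R.from_euler("z",q[2]); out=[]
    d=Z.inv().apply(s["position"]-[q[0],q[1],0])-C; print("now panel",[round(float(v),1) for v in(d@PX,d[1],d@PN)],(Z.inv()*r).as_matrix()[:,0].round(2))
    for px,py,h,al in targets:
        P=Z.apply(C+px*PX+py*np.array([0,1,0])+h*PN)+[q[0],q[1],0]
        B=Z*R.from_matrix(np.c_[PX,[0,-1,0],-PN])*R.from_euler("z",al,degrees=True)
        print((r.inv()*B).as_rotvec().round(3), r.inv().apply(P-s["position"]).round(1))
def side(phi,off,r=28):
    f=np.radians(phi);u=np.array([np.cos(f),np.sin(f)]);t=np.array([np.sin(f),-np.cos(f)]); return r*u-off*t
E
python3 - <<'E'
from h import *
im=get_image("wrist");cv2.imwrite("pics/w3.png",im["color"])
p=side(45,28); plan([(*p,60,45),(*p,60,-135)])
E
```

```text
4.725 [ 0.56  0.3  -0.32 -0.   -0.95  0.86] [-0.1  0.2 -1.2]
now panel [60.6, -37.4, 117.0] [1.   0.01 0.  ]
[0.065 0.164 0.789] [-49.5 -77.1  66.8]
[-0.203  0.08  -2.344] [-49.5 -77.1  66.8]
```

View pics/w3.png

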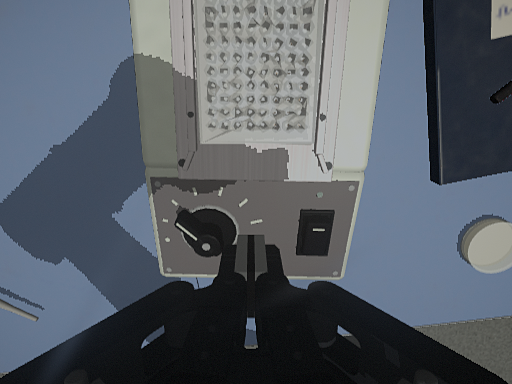

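The plate front now sits well back and all else is unchanged. I'll go above the pointer's left side, tilted to match the panel and turned so the tool's x face pushes.

>>> carry_out:
  motion:
    - [0.013, 0.033, 0.16, -10, -15, 13, -1]
    - [0.026, 0.066, 0.32, -20, -31, 26, -1]
    - [0.039, 0.098, 0.475, -30, -46, 40, -1]
    - [0.052, 0.131, 0.63, -40, -62, 53, -1]
    - [0.065, 0.164, 0.789, -49.5, -77, 67, -1]

```text
clock: 5.35
position: [479.4, 220.9, 104.5]
ee_rot: [0.891, -0.447, 0.081, -0.025]
contact_force: [0.4, -0.4, 0.1]
gripper_width: 0.1
grasp_force: 0.0
```

```bash
python3 - <<'E'
from h import *
plan([(*side(45,28),22,45)]+[(*side(p,16),22,90-p) for p in(45,35,25,18)])
E
```

```text
5.35 [ 0.81  0.32 -0.61  0.26 -0.56 -0.38] [ 0.4 -0.4  0.1]
now panel [-1.2, 37.6, 57.6] [ 0.7  -0.7   0.12]
[0.006 0.001 0.005] [-0.6 -2.5 35.6]
[0.006 0.001 0.005] [11.4 -2.4 35.6]
[0.006 0.001 0.18 ] [16.6 -4.7 35.5]
[0.007 0.    0.354] [22.  -6.1 35.5]
[ 0.007 -0.     0.476] [25.9 -6.6 35.5]
```

>>> carry_out:
  motion:
    - [0, 0, 0, -1, -2.5, 15, -1]
    - [0, 0, 0, -1, -2.5, 28, -1]
    - [0, 0, 0, -1, -2.5, 35, -1]
    - [0, 0, 0, 5, -2.5, 35, -1]
    - [0, 0, 0, 9, -2.5, 35, -1]

```text
clock: 5.98
position: [494.5, 214.0, 73.5]
ee_rot: [0.892, -0.445, 0.081, -0.026]
contact_force: [1.0, 0.3, 0.1]
gripper_width: -0.0
grasp_force: 0.5
```

>>> carry_out:
  motion:
    - [0, 0, 0.02, 2, 0, 0, -1]
    - [0, 0, 0.09, 4, -1, 0, -1]
    - [0, 0, 0.16, 7, -2, 0, -1]
    - [0, 0, 0.23, 9, -3, 0, -1]
    - [0, 0, 0.28, 10.5, -3.2, 0, -1]

```text
clock: 6.6
position: [502.9, 208.0, 75.3]
ee_rot: [0.82, -0.566, 0.077, -0.037]
contact_force: [-0.5, -0.1, 0.5]
gripper_width: 0.2
grasp_force: 0.0
```

```bash
python3 - <<'E'
from h import *
plan([(*side(p,16),22,90-p) for p in(45,35,25,18)])
im=get_image("wrist");cv2.imwrite("pics/w4.png",im["color"])
E
```

```text
6.6 [ 0.75  0.39 -0.61  0.29 -0.49 -0.64] [-0.5 -0.1  0.5]
now panel [18.6, 28.3, 24.4] [ 0.48 -0.87  0.08]
[ 0.004  0.002 -0.273] [-7.4  7.4  2.5]
[ 0.004  0.001 -0.098] [-3.1  3.8  2.4]
[0.004 0.001 0.076] [1.8 0.9 2.4]
[0.004 0.001 0.198] [ 5.4 -0.5  2.4]
```

View pics/w4.png

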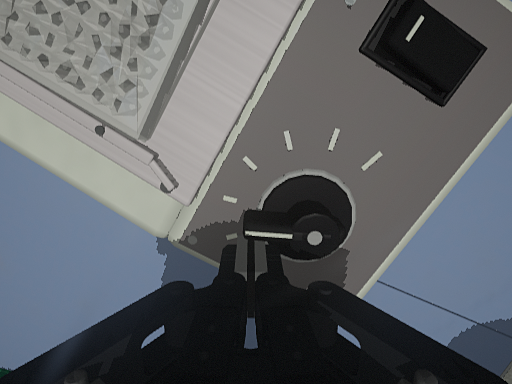

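Pointer line seen from (295,236) to (247,233), hub dot at (315,238). I'll compute its angle with the calibration.

```bash
cat >> h.py <<'E'
def ang(im,uvs,h=24):
    q=np.load("q.npy");n=R.from_euler("z",q[2]);o=[]
    for uv in uvs:
        d=n.inv().apply(R.from_quat(im["orientation"]).apply(np.linalg.inv(im["mtx"])@[*uv,1])); p=n.inv().apply(np.array(im["position"])-[q[0],q[1],0])
        X=p+d*((C+h*PN-p)@PN)/(d@PN)-C; o.append([X@PX,X[1]])
    o=np.array(o); return o.round(1),np.degrees(np.arctan2(*(o[1]-o[0])[::-1])).round(1)
def line(im,lo=110,show=None):
    "white line on pointer top: bright elongated blob projecting within 34 mm of axis at h=24"
    g=im["color"].min(2); n,l,st,ce=cv2.connectedComponentsWithStats((g>lo).astype(np.uint8))
    for i in range(1,n):
        if 15<st[i,4]<600:
            pts=np.argwhere(l==i)[:,::-1].astype(np.float32)
            o,_=ang(im,[ce[i],ce[i]])
            if np.hypot(*o[0])<34:
                (vx,vy,x0,y0)=cv2.fitLine(pts,cv2.DIST_L2,0,.01,.01).ravel()
                e=20; print("blob",ce[i].round(0),st[i,4],st[i,2:4],o[0],ang(im,[(x0-e*vx,y0-e*vy),(x0+e*vx,y0+e*vy)])[1])
E
python3 - <<'E'
from h import *
im=get_image("wrist");print(ang(im,[(295,236),(247,233)]),ang(im,[(315,238),(250,233)]))
for b in [(370,160),(334,138),(288,140),(250,162),(230,199),(232,237)]: print(ang(im,[b,b],0)[0][0], np.degrees(np.arctan2(*ang(im,[b,b],0)[0][0][::-1])).round(0))
line(im)
E
```

```text
(array([[ 8.3,  4.2],
       [28.5, 13.7]]), np.float64(25.3)) (array([[-0.3,  0.6],
       [27.3, 13.1]]), np.float64(24.4))
[-11.7 -42.2] -105.0
[ 10.5 -42.5] -76.0
[ 30.  -30.5] -45.0
[ 41.  -11.5] -16.0
[40.5 11. ] 15.0
[29.1 30. ] 46.0
blob [269. 231.] 209 [47 11] [20.1  8. ] -160.0
blob [314. 238.] 153 [14 13] [-0.1  0.7] -137.9
```

>>> carry_out:
  motion:
    - [0, 0, 0, 0, 0, 2, -1]
    - [0, 0, 0, 0, 0, 2, -1]

```text
clock: 6.95
position: [503.0, 207.7, 72.7]
ee_rot: [0.821, -0.565, 0.077, -0.036]
contact_force: [0.4, -0.0, 0.2]
gripper_width: 0.2
grasp_force: 0.0
```

```bash
python3 - <<'E'
from h import *
im=get_image("wrist");line(im)
plan([(*side(p,16),22,90-p) for p in(15,5,-5)])
E
```

```text
blob [269. 229.] 218 [47 15] [21.   6.1] -165.7
blob [315. 241.] 161 [15 14] [-0.1  0.7] -120.9
7.0 [ 0.75  0.39 -0.61  0.29 -0.48 -0.64] [0.7 0.6 0.8]
now panel [18.3, 28.1, 21.9] [ 0.49 -0.87  0.09]
[ 0.005 -0.     0.253] [ 7.  -1.4 -0.1]
[ 0.005 -0.001  0.428] [12.5 -2.4 -0.1]
[ 0.005 -0.001  0.603] [18.2 -2.4 -0.1]
```

The pointer now reads 14.3°, which is setting 3. On to the next click.

>>> carry_out:
  motion:
    - [0, 0, 0.12, 3, -0.7, 0, -1]
    - [0, 0, 0.25, 7, -1.4, 0, -1]
    - [0, 0, 0.34, 10, -2, 0, -1]
    - [0, 0, 0.43, 12.5, -2.4, 0, -1]
    - [0, 0, 0.52, 15.5, -2.4, 0, -1]

```text
clock: 7.62
position: [510.8, 195.4, 74.5]
ee_rot: [-0.648, 0.757, -0.064, 0.056]
contact_force: [-0.8, 2.1, -0.6]
gripper_width: -0.4
grasp_force: 1.1
```

```bash
python3 - <<'E'
from h import *
im=get_image("wrist");line(im)
plan([(*side(p,16),22,90-p) for p in(-3,-5,-15,-25,-35)])
E
```

```text
blob [313. 237.] 162 [16 14] [-0.1  0.6] -161.7
blob [246. 236.] 19 [10  2] [30.2 -0.3] -179.4
blob [273. 236.] 124 [33  4] [17.8  0.3] 179.2
7.675 [ 0.72  0.39 -0.61  0.28 -0.48 -1.12] [ 0.1 -0.5  0.1]
now panel [28.0, 16.4, 22.0] [-0.01 -1.   -0.  ]
[ 0.004 -0.001  0.043] [ 1.8 -0.8 -0. ]
[ 0.004 -0.001  0.078] [ 2.8 -1.3 -0. ]
[ 0.004 -0.002  0.252] [ 8.1 -3.3 -0. ]
[ 0.004 -0.002  0.427] [13.7 -4.3 -0. ]
[ 0.004 -0.002  0.602] [19.3 -4.3 -0. ]
```

>>> carry_out:
  motion:
    - [0, 0, 0.04, 1.8, -0.8, 0, -1]
    - [0, 0, 0.08, 3, -1.3, 0, -1]
    - [0, 0, 0.08, 3, -1.3, 0, -1]
    - [0, 0, 0.08, 3, -1.3, 0, -1]

```text
clock: 8.18
position: [511.5, 191.0, 74.7]
ee_rot: [-0.618, 0.782, -0.063, 0.057]
contact_force: [-0.2, 0.5, -1.2]
gripper_width: 0.3
grasp_force: 0.0
```

```bash
python3 - <<'E'
from h import *
im=get_image("wrist");line(im)
plan([(*side(p,16),22,90-p) for p in(-15,-25,-33,-36)])
E
```

```text
blob [267. 233.] 217 [48 12] [20.6 -5.2] 164.2
blob [313. 241.] 161 [15 14] [-0.1  0.6] -161.5
8.225 [ 0.71  0.39 -0.61  0.28 -0.48 -1.19] [-0.4  0.7 -0.2]
now panel [29.3, 12.9, 22.0] [-0.08 -1.   -0.01]
[ 0.004 -0.003  0.177] [ 4.5 -2.3 -0. ]
[ 0.004 -0.003  0.352] [ 9.9 -3.7 -0. ]
[ 0.004 -0.003  0.491] [14.4 -4.1 -0. ]
[ 0.004 -0.003  0.544] [16.1 -4.1 -0. ]
```

Setting 4 (−14.6°). The last click goes to about −35°, well short of the −62° limit.

>>> carry_out:
  motion:
    - [0, 0, 0.15, 4, -2, 0, -1]
    - [0, 0, 0.3, 8.3, -3.3, 0, -1]
    - [0, 0, 0.43, 12.4, -4, 0, -1]
    - [0, 0, 0.51, 15, -4.1, 0, -1]
    - [0, 0, 0.53, 15.6, -4.1, 0, -1]

```text
clock: 8.85
position: [511.7, 175.0, 75.2]
ee_rot: [-0.391, 0.916, -0.045, 0.072]
contact_force: [-0.3, 0.9, -0.3]
gripper_width: -0.1
grasp_force: 0.0
```

```bash
python3 - <<'E'
from h import *
im=get_image("wrist");line(im)
plan([(*side(p,16),22,90-p) for p in(-35,-37)])
E
```

```text
blob [265. 231.] 152 [48 11] [ 16.1 -15.2] 135.6
blob [359. 263.] 34 [8 6] [-10.5  23.5] 162.6
8.9 [ 0.69  0.38 -0.62  0.28 -0.48 -1.7 ] [ 0.5  0.2 -0.3]
now panel [31.8, -3.3, 21.9] [-0.57 -0.82 -0.1 ]
[ 0.003 -0.005 -0.004] [-0.4 -0.1 -0.1]
[ 0.003 -0.005  0.03 ] [ 0.5 -0.6 -0.1]
```

The pointer reads −44°, which is setting 5. Now back off, rise, and go over the rocker's far end.

>>> carry_out:
  motion:
    - [0, 0, 0, -6, 0, 0, -1]
    - [0, 0, 0, -12, 0, -5, -1]
    - [0, 0, 0, -12, 0, -30, -1]
    - [0, 0, 0, -12, 0, -45, -1]
    - [0, 0, 0, -12, 0, -45, -1]

```text
clock: 9.52
position: [513.3, 185.9, 122.2]
ee_rot: [-0.391, 0.916, -0.045, 0.073]
contact_force: [0.1, 0.1, 0.0]
gripper_width: 0.1
grasp_force: 0.0
```

```bash
python3 - <<'E'
from h import *
im=get_image("wrist");line(im)
plan([(15,-96,60,90),(15,-96,40,90)])
E
```

```text
blob [302. 151.] 521 [80 74] [-10.4 -13.9] 113.8
blob [264. 175.] 144 [38 10] [ 15.  -14.8] 134.4
blob [300. 182.] 104 [12 12] [-0.1  0.7] 170.1
blob [261. 190.] 64 [14 19] [21.6 -8.2] 85.4
blob [338. 209.] 40 [7 8] [-9.6 28.6] -146.7
9.575 [ 0.71  0.32 -0.54  0.23 -0.61 -1.65] [0.4 0.1 0.1]
now panel [39.5, 7.4, 67.3] [-0.57 -0.82 -0.1 ]
[ 0.003 -0.002 -0.615] [ 98.6 -39.7   7.5]
[ 0.003 -0.002 -0.615] [ 98.5 -39.7  27.5]
```

>>> carry_out:
  motion:
    - [0, 0, -0.15, 25, -10, 2, -1]
    - [0, 0, -0.3, 50, -20, 4, -1]
    - [0, 0, -0.46, 75, -30, 6, -1]
    - [0, 0, -0.615, 98.5, -39.7, 7.5, -1]
    - [0, 0, -0.615, 98.5, -39.7, 17.5, -1]

```text
clock: 10.2
position: [475.5, 84.5, 98.9]
ee_rot: [-0.649, 0.756, -0.065, 0.054]
contact_force: [-0.5, -0.2, 0.0]
gripper_width: -0.0
grasp_force: 0.0
```

```bash
python3 - <<'E'
from h import *
plan([(15,-96,40,90),(15,-96,30,90),(15,-96,20,90)])
im=get_image("wrist");cv2.imwrite("pics/w5.png",im["color"])
E
```

```text
10.2 [ 0.57  0.26 -0.73  0.25 -0.48 -0.94] [-0.5 -0.2  0. ]
now panel [14.0, -97.8, 49.2] [-0. -1.  0.]
[ 0.005 -0.003 -0.002] [-1.9 -1.   9.2]
[ 0.005 -0.003 -0.002] [-1.9 -1.1 19.2]
[ 0.005 -0.003 -0.002] [-1.9 -1.2 29.2]
```

View pics/w5.png

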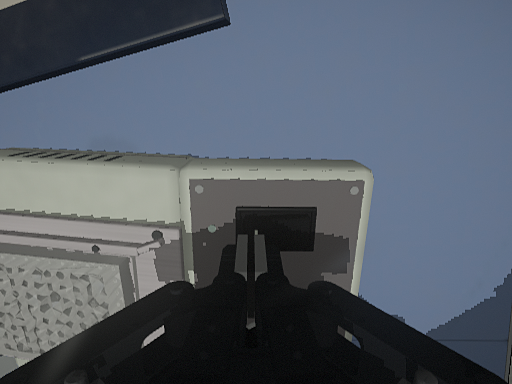

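The finger stands over the rocker's far (left) end; the rocker spans columns 235–317. Descending.

>>> carry_out:
  motion:
    - [0, 0, 0, -2, -1, 10, -1]
    - [0, 0, 0, -2, -1, 19, -1]
    - [0, 0, 0, -2, -1, 23, -1]
    - [0, 0, 0, -2, -1, 25, -1]
    - [0, 0, 0, -2, -1, 26, -1]

```text
clock: 10.88
position: [481.5, 86.8, 73.8]
ee_rot: [-0.65, 0.755, -0.065, 0.054]
contact_force: [-0.2, 0.8, 2.5]
gripper_width: 0.4
grasp_force: 0.9
```

>>> carry_out:
  motion:
    - [0, 0, 0, 0, 0, 1, -1]
    - [0, 0, 0, 0, 0, 2, -1]
    - [0, 0, 0, 0, 0, 3, -1]

```text
clock: 11.25
position: [481.9, 86.7, 73.0]
ee_rot: [-0.65, 0.755, -0.065, 0.055]
contact_force: [-13.8, 3.4, 27.2]
gripper_width: 0.1
grasp_force: 13.5
```

```bash
python3 - <<'E'
from h import *
plan([(15,-96,20,90)])
E
```

```text
11.25 [ 0.56  0.31 -0.76  0.3  -0.39 -0.98] [-13.8   3.4  27.2]
now panel [15.5, -94.7, 22.7] [-0. -1.  0.]
[ 0.004 -0.002  0.   ] [1.3 0.5 2.7]
```

It bottomed at 27 N. Lifting off to look.

>>> carry_out:
  motion:
    - [0, 0, 0, 0, 0, -6, -1]
    - [0, 0, 0, 0, 0, -30, -1]
    - [0, 0, 0, -15, 0, -60, -1]
    - [0, 0, 0, -30, 0, -90, -1]
    - [0, 0, 0, -30, 0, -90, -1]

```text
clock: 11.88
position: [472.9, 120.6, 162.0]
ee_rot: [-0.651, 0.755, -0.065, 0.058]
contact_force: [1.1, 0.0, -0.6]
gripper_width: 0.0
grasp_force: 0.0
```

```bash
python3 - <<'E'
from h import *
plan([(15,-96,20,90)])
im=get_image("wrist");q=np.load("q.npy")
u=proj(im,S2W((-80,-56,52),q))[0];print(u,proj(im,S2W((-80,40,60),q))[0])
line(im)
c0,r0=int(max(u[0]-90,0)),int(max(u[1]-60,0))
a=cv2.resize(im["color"][r0:r0+120,c0:c0+180],None,fx=4,fy=4,interpolation=cv2.INTER_CUBIC)
cv2.imwrite("pics/w6.png",a)
E
```

```text
11.875 [ 0.65  0.17 -0.62  0.2  -0.67 -0.95] [ 1.1  0.  -0.6]
now panel [17.2, -62.6, 112.8] [ 0. -1. -0.]
[0.001 0.002 0.001] [33.6  2.2 92.7]
[271.67893835 154.04333209] [268.16356425 266.86114118]
```

View pics/w6.png

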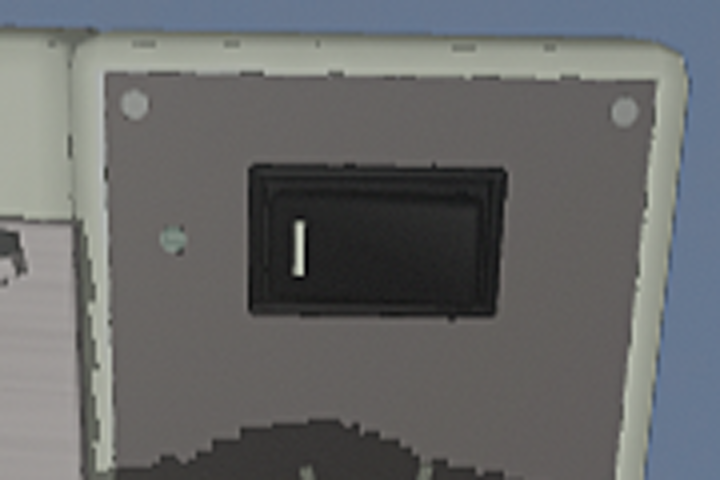

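The rocker's visible side wall is a wedge, thin at the far (left) end and thicker at the near end, so it looks flipped over. I'll confirm it numerically by triangulating the white line from two views against the off view.

```bash
cat >> h.py <<'E'
def rline(im):
    q=np.load("q.npy");u=proj(im,S2W((-67,-56,58),q))[0].round().astype(int);c,r=u
    g=im["color"].min(2)[r-16:r+17,c-16:c+17]; n,l,st,ce=cv2.connectedComponentsWithStats((g>130).astype(np.uint8))
    for i in range(1,n): print("rline",ce[i]+u-16,st[i,4],st[i,2:4])
E
python3 - <<'E'
from h import *
import pickle
rline(pickle.load(open("w1.pkl","rb")))
im=get_image("wrist");rline(im);pickle.dump(im,open("w6.pkl","wb"))
E
```

```text
rline [302.5 227.5] 16 [8 2]
rline [253.5 158. ] 26 [ 2 13]
```

>>> carry_out:
  motion:
    - [0, 0, 0, -40, 0, -10, -1]
    - [0, 0, 0, -80, 0, -20, -1]
    - [0, 0, 0, -120, 0, -20, -1]
    - [0, 0, 0, -120, 0, -20, -1]
    - [0, 0, 0, -120, 0, -20, -1]

```text
clock: 12.6
position: [485.4, 236.8, 177.5]
ee_rot: [-0.65, 0.755, -0.065, 0.053]
contact_force: [0.5, -1.3, 0.0]
gripper_width: -0.5
grasp_force: 0.0
```

```bash
python3 - <<'E'
from h import *
import pickle
im=get_image("wrist");rline(im);line(im);pickle.dump(im,open("w7.pkl","wb"));print(read_state()["position"])
E
```

```text
bash:  1208 Segmentation fault         python3 - <<'E'
from h import *
import pickle
im=get_image("wrist");rline(im);line(im);pickle.dump(im,open("w7.pkl","wb"));print(read_state()["position"])
E
```

>>> carry_out:
  motion:
    - [0, 0, 0, 35, 0, -20, -1]
    - [0, 0, 0, 65, 0, -50, -1]
    - [0, 0, 0, 65, 0, -50, -1]

```text
clock: 13.02
position: [468.3, 173.3, 230.6]
ee_rot: [-0.649, 0.756, -0.065, 0.057]
contact_force: [0.7, -0.4, 0.3]
gripper_width: -0.0
grasp_force: 0.0
```

```bash
python3 - <<'E'
from h import *
import pickle
q=np.load("q.npy")
im=get_image("wrist");pickle.dump(im,open("w7.pkl","wb"))
print(proj(im,S2W((-67,-56,58),q))[0],im["position"],flush=True)
rline(im)
off=pickle.load(open("w1.pkl","rb"));a=pickle.load(open("w6.pkl","rb"));print(a["position"],flush=True)
P0=np.array([-80,-56,52.])
def pt(d,h,t,y): # t tilt, far end up positive, rel. panel
    c,s=np.cos(t),np.sin(t); return P0+(d*c-h*s)*PX+(d*s+h*c)*PN+[0,y,0]
for n_,i,uv in(("off",off,(302.5,227.5)),("now",a,(253.5,158))):
  for sg in(.18,-.18): print(n_,sg,[(h,(proj(i,S2W(pt(14,h,sg,0),q))[0]-uv).round(1)) for h in(2,5,8)])
E
```

```text
[252.44147409  86.56625823] [434.97370456  98.61815704 356.71920208]
rline [253.5  87. ] 22 [ 2 11]
[438.95288356  44.77969765 286.57966747]
off 0.18 [(2, array([-0.2, -5.5])), (5, array([ 0.2, -3.4])), (8, array([ 0.6, -1.4]))]
off -0.18 [(2, array([-0.8, -8.7])), (5, array([-0.3, -7.6])), (8, array([ 0.1, -6.4]))]
now 0.18 [(2, array([-0.9, -0.5])), (5, array([-0.1,  0.3])), (8, array([0.7, 1.1]))]
now -0.18 [(2, array([-1.9, -1.8])), (5, array([-2.5, -1. ])), (8, array([-3.2, -0.2]))]
```

```bash
python3 - <<'E'
from h import *
import pickle
q=np.load("q.npy");L=lambda n:pickle.load(open(n,"rb"))
off,a,b=L("w1.pkl"),L("w6.pkl"),L("w7.pkl");P0=np.array([-80,-56,52.])
def pt(d,h,t):
    c,s=np.cos(t),np.sin(t); return P0+(d*c-h*s)*PX+(d*s+h*c)*PN
def f(v,t): return np.r_[proj(off,S2W(pt(*v,.18),q))[0]-(302.5,227.5),proj(a,S2W(pt(*v,t),q))[0]-(253.5,158),proj(b,S2W(pt(*v,t),q))[0]-(253.5,87)]
for t in(.18,-.18):
    s=least_squares(f,[14,5],args=(t,));print(t,s.x,s.cost,s.fun.round(1))
s=least_squares(lambda v:f(v[:2],v[2]),[14,5,0]);print(s.x,s.cost,s.fun.round(1))
# brightness of indicator lamp, side view pixels near the rocker
g=off["color"];print("lamp off",g[198:200,303:305].reshape(-1,3).mean(0)); c=a["color"];u=np.array([271.68-90+172/4,154-60+240/4]).astype(int);print("lamp now",c[u[1]-1:u[1]+1,u[0]-1:u[0]+1].reshape(-1,3).mean(0))
# rocker face brightness: far half vs. near half
for n,i in(("off",off),("now",a)):
    for d in(-12,-6,6): 
        u=proj(i,S2W(pt(d,5,0),q))[0].round().astype(int);print(n,d,i["color"][u[1]-2:u[1]+3,u[0]-2:u[0]+3].mean().round(1))
line(b)
E
```

```text
0.18 [14.46829068  9.10784083] 2.102492562026383 [ 0.8 -1.   0.3  1.4  0.4 -0.6]
-0.18 [11.61296169  7.66211102] 0.18794483081404273 [ 0.3  0.  -0.  -0.2  0.1 -0.5]
[11.73106784  7.73041971 -0.15677316] 0.18273317244247356 [ 0.3 -0.  -0.  -0.1  0.1 -0.5]
lamp off [129.25 137.75 123.75]
lamp now [108.   114.25 106.75]
off -12 33.1
off -6 34.4
off 6 83.0
now -12 36.9
now -6 35.0
now 6 33.5
blob [276. 169.] 140 [40 40] [ -7.9 -20.7] 138.7
blob [252. 174.] 38 [16 17] [ 15.3 -15.2] 134.8
blob [243. 182.] 33 [ 3 19] [24.1 -7.1] -90.7
blob [268. 190.] 34 [7 7] [-0.3  0.7] 109.0
```

The fit with a free tilt gives −0.16 rad, so the rocker is over to on. The selector still reads setting 5, and nothing has touched the plate since it stopped hard against the end stop. Handing in.

```bash
python3 -c "
from bench import *
print(job_done())"
```

```text
the job is handed in; nothing more can be done
None
```

I handed the job in at about 13 s: the plate is pushed home against the end stop, the selector is in setting 5, and the start rocker is pressed over to on. I checked these by contact force and camera fits, but the hand-in returned no verdict.

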